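# Release the pop-out T-handle and open the tool chest

## Task

Open the grey steel tool chest: press the round button beside the flush T-handle on its lid gently, just until the handle pops out. Then bear down on the handle just firmly enough to squeeze the lid home onto its rubber seal, and under that pressure turn it clockwise (seen from above), without forcing it against any stop, until the cam lets the lid go. Raise the lid until its spring hinge carries it fully open, leave it standing open with the handle turned, and do not disturb the other things on the bench.

Things in the scene. Friction and masses are not known exactly. Their poses are not given: they have to be found in the camera images.
- tool_chest: grey steel chest, 170 deep (x), 270 wide (y), 105 high without its lid; stands fast. Origin: centre of its underside; at yaw 0 its x points away from the robot, y left, z up. The lid is 181 by 280 mm, its top about 135 above the bench. A dark lock plate on it (54 by 139 mm, top about 139 above the bench) carries T-handle and button
- button: round button, 23 mm across, on the lock plate, 66 mm right (chest -y) of the T-handle's centre. Origin: centre of its top face, 9.5 above the plate. It goes 8 mm down to a hard stop, against 2.5 to 7 N; the lid yields 1 or 2 mm under it. The catch lets go between 3 and 7 mm down, differently on every chest: stop when the handle pops. Over 15 N spoils it
- t_bar (a point): centre of the top face of the T-handle's cross bar: bar 80 long, 14 wide, 12 high, on a 13 mm stem. Shut, its top is flush with the lock plate (5 mm gaps round it, too tight for fingers), the bar along the chest's y and this frame's y. Popped out it stands 24 higher, 12 mm free under the bar, and cannot be pushed back. z is the turning axis, up. Moves with the handle
- lid_hinge (a point): middle of the lid's hinge line, 87 mm behind the chest's centre, 105 above the bench; the hinge line runs along the chest's y. The handle's axis lies 113 mm in front of it
- handle_out (a joint): how far the T-handle stands out, m: 0 flush and caught, 0.024 popped out by its spring; there the catch holds it out, so a push on it goes to the lid
- handle_turn (a joint): turn of the T-handle, rad: 0 locked, grows clockwise seen from above, end stop 1.65; stays where left; cannot turn while flush. At 0.06 the cam meets the keeper's rib unless the lid is held down: push the handle down with 8 to 16 N (softer or harder seal, not known beforehand). Past 0.8 the rib is behind and the push can end; at 1.3 the cam is clear. Takes 0.1 to 0.3 N m
- lid (a joint): lid angle, rad: about 0.02 shut and locked (the seal holds it up), 0 pressed down on its stops, 1.25 fully open; the front edge rises as it grows. Unlocked, the seal lifts it to 0.03 to 0.06. A damped spring hinge nearly balances it: let go below 0.4 it sinks slowly, above 0.5 it rises by itself to 1.25 in some 3 s
- tape_measure: yellow tape measure, 74x100x37 mm, right of the chest; leave it
- block_oak: oak offcut, 70x90x42 mm, left of the chest; leave it
- sanding_block: sanding block, 67x112x32 mm, lying on the right of the bench; leave it
- chisel: chisel with wooden handle, 256 mm, on the left; leave it
- marker: marker pen, 135 mm, on the left; leave it
- keeper: steel keeper plate inside the front wall, hidden while the lid is shut; the seal holds the cam up against its underside. A rib 2.3 mm deep under it stops the cam from shaking round; the lid must go down about 1.6 mm at the handle for the cam to pass beneath. Over 30 N between cam and keeper (turning or lifting by force) is wrenching. Origin: the chest's
- cam: steel cam blade under the lid, 52 mm long, fast to the handle's spindle; points to the front while locked, turns with the handle. Origin on the handle's axis, on the height of the hinge
- lid_stops: two steel stops at the ends of the front rim; the lid lands on them when the handle has been pushed down 2.3 mm, with 10 to 17 N on the handle. About 22 N more on the handle rams them with 15 N, which is too much. Origin: the chest's

How it is judged:
By the outcome, as a careful person would: the job done as asked, in the order asked, and still so for the second after the job is handed in, with the robot touching nothing.
It also fails if it takes over 67 s, if anything falls off the work surface, if the arm or the gripper's body presses on something with over 40 N, if the wrist force passes 120 N, or if a joint passes its speed limit or range.

## Robot

A 7-joint arm with a two-finger parallel gripper is mounted at the origin on a cart in front of the work surface, level with it; the furniture and walls round the work are solid. World frame = base frame: x ahead of the robot, y to its left, z up, the work surface at z = 0. Lengths are in mm, angles in rad, forces in N, time in s.
With the tool pointing down it reaches from about 400 to 850 mm from the base axis. Payload 4.5 kg.
Tool frame: the origin (TCP) lies at the very end of the fingers, on their centre line; the grasp point (between the pads) lies 19 mm behind it; z points along the fingers, y is the line along which they close (so a half turn about z gives the same grasp; the last joint's range is limited). The gripper opens to 85 mm and grips with 20 to 120 N. Pads are 22 mm wide; open, the fingers measure 114 mm over their backs; the gripper's body (76 mm by 85 mm) begins 54 mm behind the grasp point. The pads swing forward as they close: fully open they stand 13 mm farther back than shut.
Start: joints at [1.205, 0.689, -0.195, 1.565, 0.157, 0.902, -0.215], TCP at [243.303, -575.726, 210.617] pointing down, gripper open.
Joint ranges: [-3.01, 3.01], [-0.46, 2.08], [-1.47, 1.51], [0.13, 2.56], [-1, 4.14], [0.04, 2.09], [-2.66, 2.66]. Speed limits (rad/s): [2.57, 2.57, 3.14, 3.14, 3.14, 3.14, 3.14].

## Interface

Orientations are given as a rotation vector (axis times angle).
In Python, from plant import manip gives the robot as it stands. The module is installed in compiled form; this text tells all that it offers.
- The arm moves only by the shell command python3 -m creep 'ROWS' [FORCE]. ROWS is JSON, a list of rows, each a list of 3 entries, a list of its own where there are three numbers: the shift along the tool's x, y, z in cm, then the turn about the tool's z in rad, then the opening, from 0 (shut) to 1 (fully open). A call has 1 to 10 rows; each row shifts and turns the commanded pose from where the row before left it, along the tool's axes as they then stand; what a row does not reach is not made up. A row lasts 1/8 s, in which the tool goes at most 62.5 mm and 10.7 degrees, less where a joint would pass 70% of its speed; a pose out of reach is approached as far as the arm can. A call with a gripper value outside its range is refused whole. The fingers move at their own pace and stop on an object; FORCE is the grip in N (left out, the last holds). Time passes only in rows, so rows that do not move let the fingers close. It gives the time, the measured TCP pose, the force, the opening and the grip force at its end, in the units of the state.
- manip.read_state(): the state, without advancing time (a new reading comes with each control period).
- manip.snapshot(name): name is "side" or "top"; returns a dict with "img" (480x640x3 uint8, red, green, blue), "intrinsics" (3x3 intrinsics, pixels), "extrinsics" (4x4, takes a point from world to camera coordinates). Camera axes: x right, y up, looking along -z (the intrinsics and any distortion apply to the point x, -y, -z); pixel columns grow to the right and rows downward; lengths in mm; the calibration is good to about 2 mm. A picture is of the moment at which its call begins. There is no depth.
- manip.finish_job(): hands the job in; it is judged then, once.
Trained networks look in a picture, given as the dict that the camera call returned (one of the last four; its "shot" number tells which), for a name from the list of things; names that differ only in an ending like _2 or _b are one class to them, and where a whole thing is asked for, a point or a joint stands for the part that bears it (a point fixed in the world has none). Each returns a list of dicts, best first, with "p" (0 to 1); they miss things now and then, are a little off and sometimes report something else, mostly with a low value. They report only what shows in the picture. A call takes as long as a camera call.
- manip.find_in(picture, target): "centre" ([x, y, z] in mm, in world coordinates, good to about 4 mm: the middle of the surface that is visible of it).
- manip.outline_of(picture, target): "region" (480x640 bool, what is visible of it).
- manip.mark_of(picture, target): "centre" ([x, y, z] in mm, in world coordinates, good to about 4 mm: a listed point, or the origin of a listed thing).
The state is a dict: "time_s": time; "q": joint angles; "dq": joint speeds; "tau": joint torques, N m; "position": TCP position; "orientation": TCP orientation; "wrist_force": force on the tool from outside, world axes, zero at the start; "ft_torque": the same for the moment, N m; "grip_width": finger opening in mm; "grasp_force": force on a finger pad.
Only numpy, scipy, OpenCV 4.12 (cv2) and the standard library are available. Lean on these libraries where they do the work, as an engineer would, in place of code of your own. Each camera call takes 0.05 s, during which the arm holds its last target. There are 200 camera calls.

## Working session

There is one attempt and no reset: what is moved stays moved. The work goes in short steps, Python scripts to look and compute and a shell command to move; the robot and the scene stay as the last step left them, time stands still between calls to the robot, and variables do not carry over. Pictures are saved under pics/ and viewed, at most 10 in all, crops included, and the job is handed in when it is done.

```bash
mkdir -p pics; cat > h.py <<'E'
from plant import manip
import numpy as np, cv2
from scipy.spatial.transform import Rotation as R
def st():
    s=manip.read_state(); Rm=R.from_rotvec(s["orientation"]).as_matrix()
    print("t",round(s["time_s"],2),"p",np.round(s["position"],1),"F",np.round(s["wrist_force"],1),"T",np.round(s["ft_torque"],2),"w",round(s["grip_width"],1),"g",round(s["grasp_force"],1),"q",np.round(s["q"],2))
    print(np.round(Rm,3).tolist()); return s,Rm
E
python3 - <<'E'
from h import *
st()
for c in ("side","top"):
    p=manip.snapshot(c); cv2.imwrite(f"pics/{c}0.png",p["img"][:,:,::-1])
    for n in ("t_bar","button","lid_hinge","tool_chest"):
        print(c,n,[(np.round(d["centre"],1).tolist(),round(d["p"],2)) for d in manip.mark_of(p,n)[:2]])
    for n in ("button","tape_measure","block_oak","sanding_block"):
        print(c,n,"find",[(np.round(d["centre"],1).tolist(),round(d["p"],2)) for d in manip.find_in(p,n)[:2]])
E
```

```text
t 0.0 p [ 242.9 -575.   209.7] F [0.2 0.5 0.1] T [-0.01  0.03 -0.04] w 85.7 g 0.0 q [ 1.2   0.69 -0.19  1.57  0.16  0.9  -0.22]
[[0.921, 0.389, -0.001], [0.389, -0.921, 0.002], [-0.0, -0.002, -1.0]]
side t_bar [([460.0, -222.2, 145.1], 0.69)]
side button [([450.7, -287.6, 148.0], 0.64)]
side lid_hinge [([565.6, -224.3, 107.2], 0.88), ([478.7, -225.0, 1.3], 0.61)]
side tool_chest [([480.7, -225.1, 3.0], 0.67), ([568.6, -546.1, -2.8], 0.45)]
side button find [([455.3, -284.9, 147.5], 0.47)]
side tape_measure find []
side block_oak find [([504.8, -10.0, 38.6], 0.96)]
side sanding_block find [([571.7, -526.7, 29.6], 0.95)]
top t_bar [([454.4, -223.5, 139.1], 0.48)]
top button [([452.5, -285.5, 150.8], 0.6)]
top lid_hinge [([566.8, -229.3, 108.0], 0.75)]
top tool_chest [([481.5, -223.1, -2.7], 0.93)]
top button find [([453.9, -284.9, 147.4], 0.58)]
top tape_measure find [([441.2, -414.3, 34.9], 0.86)]
top block_oak find [([500.9, -14.1, 45.7], 0.66)]
top sanding_block find [([560.0, -537.2, 28.8], 0.95), ([456.4, -218.6, 143.3], 0.67)]
```

```bash
python3 -m creep '[[[0,0,0],0,0]]' 20
```

```text
time_s: 1.02
position: [243.3, -575.7, 210.6]
orientation: [3.079, 0.624, 0.0]
wrist_force: [-0.2, 0.4, -0.2]
grip_width: 69.5
grasp_force: 0.0
```

View pics/top0.png

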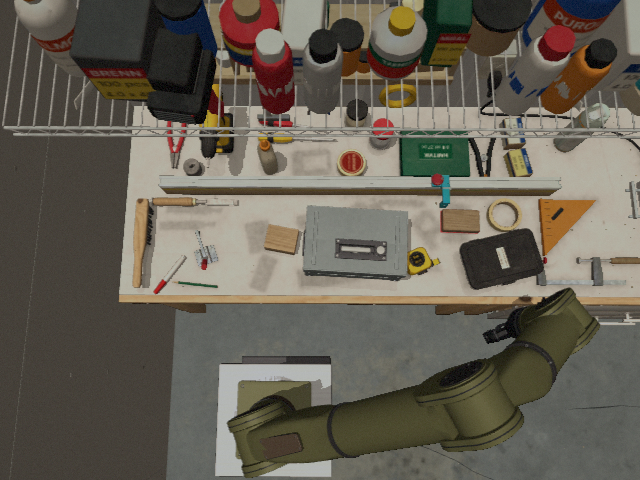

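View pics/side0.png

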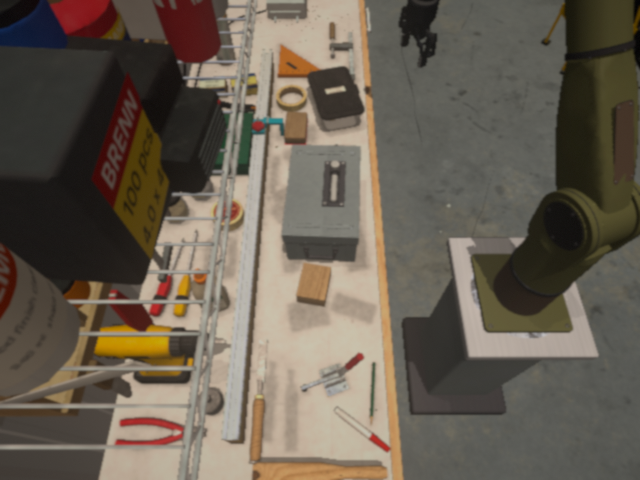

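The top view shows the chest at about (357,242), with the lock plate at (362,250) and its button at the right end (381,250). It is nearly axis-aligned, with the tape close on the right at (420,262). The side view agrees. Next I fit the chest pose from repeated detections.

```bash
cat >> h.py <<'E'
LOC={"t_bar":(-26,0),"button":(-26,-66),"lid_hinge":(87,0),"tool_chest":(0,0)}
def fit(n=3):
    from scipy.optimize import least_squares
    obs=[]
    for i in range(n):
        for c in ("side","top"):
            p=manip.snapshot(c)
            for k in LOC:
                for d in manip.mark_of(p,k)[:1]: obs.append((k,c,d["centre"]))
    f=lambda v:np.concatenate([[v[0]+np.cos(v[2])*LOC[k][0]-np.sin(v[2])*LOC[k][1]-m[0], v[1]+np.sin(v[2])*LOC[k][0]+np.cos(v[2])*LOC[k][1]-m[1]] for k,c,m in obs])
    v=least_squares(f,[481,-224,-.04],loss="soft_l1",f_scale=3).x
    print("pose",v); 
    for k in LOC:
        for c in ("side","top"):
            a=[m for kk,cc,m in obs if kk==k and cc==c]
            if a: print(k,c,np.round(np.median(a,0),1))
    c,s=np.cos(v[2]),np.sin(v[2])
    for k,(x,y) in LOC.items(): print(k,np.round([v[0]+c*x-s*y,v[1]+s*x+c*y],1))
    return v
E
python3 - <<'E'
from h import *
s,Rm=st(); v=fit(3)
b=np.array([v[0]-26*np.cos(v[2])+66*np.sin(v[2]), v[1]-26*np.sin(v[2])-66*np.cos(v[2]),175])
# tool y should lie along chest x
cur=np.arctan2(Rm[1,1],Rm[0,1]); print("turn about tool z", cur-v[2])
print("shift to button z175, current tool axes, cm", Rm.T@(b-s["position"])/10)
E
```

```text
t 1.02 p [ 243.3 -575.7  210.6] F [-0.2  0.4 -0.2] T [-0.02  0.    0.02] w 69.5 g 0.0 q [ 1.2   0.69 -0.19  1.57  0.16  0.9  -0.22]
[[0.921, 0.389, 0.0], [0.389, -0.921, -0.0], [-0.0, 0.0, -1.0]]
pose [ 4.82104774e+02 -2.23526777e+02 -3.86402177e-02]
t_bar side [ 459.4 -222.6  146.1]
t_bar top [ 457.5 -225.2  141.2]
button side [ 452.7 -288.8  148.5]
button top [ 454.3 -286.5  150.6]
lid_hinge side [ 564.8 -224.4  110.5]
lid_hinge top [ 565.4 -230.4  105.8]
tool_chest side [ 482.5 -226.9    1.6]
tool_chest top [ 481.5 -221.8   -1.3]
t_bar [ 456.1 -222.5]
button [ 453.6 -288.5]
lid_hinge [ 569.  -226.9]
tool_chest [ 482.1 -223.5]
turn about tool z -1.1322771468004493
shift to button z175, current tool axes, cm [ 30.5508502  -18.27419646   3.56105501]
```

```bash
python3 -m creep '[[[3.8,-2.3,0],0,0],[[3.8,-2.3,0],0,0],[[3.8,-2.3,0],0,0],[[3.8,-2.3,0],0,0],[[3.8,-2.3,0],0,0],[[3.8,-2.3,0],0,0],[[3.8,-2.3,0],0,0],[[3.8,-2.3,0],0,0],[[0,0,0],-0.16,0],[[0,0,0],-0.16,0]]'; python3 -m creep '[[[0,0,0],-0.16,0],[[0,0,0],-0.16,0],[[0,0,0],-0.16,0],[[0,0,0],-0.16,0],[[0,0,0],-0.16,0],[[0,0,0],0,0],[[0,0,0],0,0]]'
python3 - <<'E'
from h import *
s,Rm=st(); p=manip.snapshot("top"); q=manip.snapshot("side")
cv2.imwrite("pics/s1.png",cv2.resize(q["img"][100:300,230:430,::-1],(600,600)))
print("shift", Rm.T@(np.array([453.6,-288.5,165])-s["position"])/10,"turn",np.arctan2(Rm[1,1],Rm[0,1])+.0386)
E
```

```text
time_s: 3.78
position: [452.3, -287.1, 210.7]
orientation: [2.936, 1.117, 0.0]
wrist_force: [-0.2, -1.3, -0.4]
grip_width: -0.4
grasp_force: 0.0
time_s: 4.65
position: [451.7, -288.0, 210.6]
orientation: [2.28, 2.161, -0.0]
wrist_force: [0.1, 0.2, 0.1]
grip_width: -0.0
grasp_force: 0.0
t 4.65 p [ 451.7 -288.   210.6] F [0.1 0.2 0.1] T [-0.03  0.03 -0.1 ] w -0.0 g 0.0 q [ 0.78  0.6  -0.49  1.83  0.38  0.81  0.04]
[[0.054, 0.999, 0.0], [0.999, -0.054, -0.0], [-0.0, 0.0, -1.0]]
shift [-0.03887753  0.19236786  4.56395236] turn -0.015139946254231276
```

```bash
python3 -m creep '[[[0,0.15,2],0,0],[[0,0,2],0,0],[[0,0,1.5],0,0],[[0,0,0.4],0,0],[[0,0,0],0,0],[[0,0,0],0,0]]'; python3 -m creep '[[[0,0,0.1],0,0],[[0,0,0.1],0,0],[[0,0,0],0,0]]' ; python3 -m creep '[[[0,0,0.1],0,0],[[0,0,0],0,0]]'; python3 -m creep '[[[0,0,0.1],0,0],[[0,0,0],0,0]]'
```

```text
time_s: 5.5
position: [453.7, -288.2, 152.2]
orientation: [2.277, 2.163, 0.001]
wrist_force: [1.2, -0.5, 0.4]
grip_width: -0.1
grasp_force: 0.0
time_s: 5.88
position: [453.1, -288.0, 149.6]
orientation: [2.277, 2.164, -0.0]
wrist_force: [-0.1, -0.4, -0.3]
grip_width: -0.1
grasp_force: 0.0
time_s: 6.12
position: [453.1, -287.9, 148.5]
orientation: [-2.277, -2.164, 0.0]
wrist_force: [-0.3, -0.2, 0.5]
grip_width: 0.1
grasp_force: 0.0
time_s: 6.38
position: [453.1, -288.0, 147.5]
orientation: [-2.277, -2.164, 0.0]
wrist_force: [0.4, -0.2, 0.3]
grip_width: -0.0
grasp_force: 0.0
```

```bash
cat > pop.py <<'E'
from h import *
import os
s=manip.read_state(); print("z",round(s["position"][2],1),"Fz",round(s["wrist_force"][2],1))
p=manip.snapshot("side"); im=p["img"].astype(int)
E,K=p["extrinsics"],p["intrinsics"]
c=E[:3,:3]@np.array([456,-222.5,150])+E[:3,3]; u=K@np.array([c[0],-c[1],-c[2]]); u=(u[:2]/u[2]).astype(int)
w=im[u[1]-15:u[1]+25,u[0]-15:u[0]+15]
if os.path.exists("ref.npy"): print("diff",np.abs(w-np.load("ref.npy")).mean())
else: np.save("ref.npy",w)
print("tbar",[np.round(d["centre"],0).tolist() for d in manip.mark_of(p,"t_bar")[:1]])
E
python3 pop.py; python3 pop.py; python3 -m creep '[[[0,0,0.1],0,0],[[0,0,0],0,0]]'|grep -A4 -E "time|pos|wrist"; python3 pop.py;python3 -m creep '[[[0,0,0.1],0,0],[[0,0,0],0,0]]'; python3 pop.py
```

```text
z 147.5 Fz 0.3
tbar [[457.0, -223.0, 143.0]]
z 147.6 Fz -0.7
diff 0.4086111111111111
tbar [[568.0, -224.0, 108.0]]
time_s: 6.82
position: [453.1, -288.0, 146.5]
orientation: [-2.277, -2.164, 0.0]
wrist_force: [0.4, 1.0, -0.7]
grip_width: 0.1
grasp_force: 0.0
z 146.5 Fz -0.7
diff 0.41388888888888886
tbar [[462.0, -222.0, 142.0]]
time_s: 7.18
position: [453.1, -288.0, 145.5]
orientation: [-2.277, -2.164, 0.0]
wrist_force: [-0.8, -0.0, 0.6]
grip_width: 0.1
grasp_force: 0.0
z 145.5 Fz 0.6
diff 0.4236111111111111
tbar [[458.0, -221.0, 142.0]]
```

```bash
python3 - <<'E'
from h import *
q=manip.snapshot("side")["img"][130:230,290:390,::-1]; p=manip.snapshot("top")["img"][210:310,320:420,::-1]
cv2.imwrite("pics/s2.png",np.hstack([cv2.resize(q,(400,400),interpolation=2),cv2.resize(p,(400,400),interpolation=2)]))
E
```

```text
(no output)
```

View pics/s2.png

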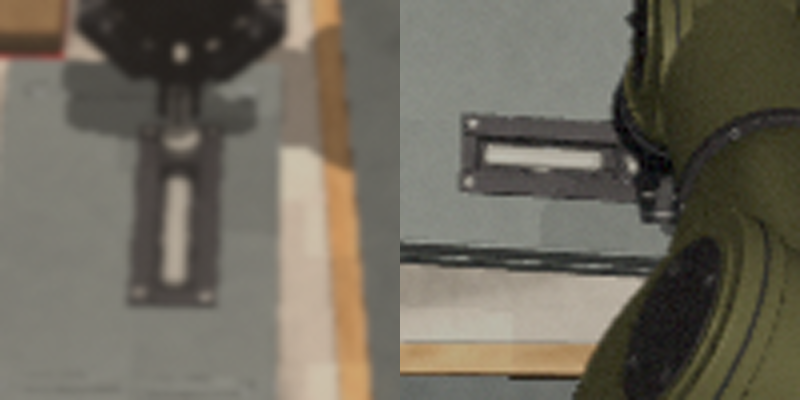

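The left crop shows the button disc at (182,138), i.e. pixel (335,165), with the fingertip ending just behind it at about (182,122). The fingers may therefore be too far to the right. I'll project both points to check.

```bash
python3 - <<'E'
from h import *
def proj(p,X):
    E,K=p["extrinsics"],p["intrinsics"]; c=E[:3,:3]@np.array(X)+E[:3,3]; u=K@np.array([c[0],-c[1],-c[2]]); return np.round(u[:2]/u[2],1)
p=manip.snapshot("side"); s=manip.read_state()
print("tcp",proj(p,s["position"]))
for y in (-280,-284,-288,-292): print(y,proj(p,[453.6,y,148.5]),proj(p,[453.6,y,139]))
for d in manip.outline_of(p,"button")[:2]:
    ys,xs=np.nonzero(d["region"]); print("outl",d["p"],xs.min(),xs.max(),ys.min(),ys.max(),xs.mean(),ys.mean())
for n in("button",): print([ (np.round(d["centre"],1),d["p"]) for d in manip.mark_of(p,n)+manip.find_in(p,n)])
# lock plate ends at chest: handle bar ends
for y in (-222.5-40,-222.5+40): print("bar end",proj(p,[456,y,139]))
E
```

```text
tcp [334.3 164.1]
-280 [334.2 165.9] [334.2 168.3]
-284 [334.2 164.6] [334.1 167. ]
-288 [334.2 163.4] [334.1 165.8]
-292 [334.1 162.2] [334.1 164.6]
outl 0.4 330 338 162 168 334.1896551724138 164.86206896551724
[(array([ 452. , -288.7,  144.3]), 0.53)]
bar end [333.3 173.7]
bar end [333.7 199.9]
```

```bash
for i in 1; do python3 -m creep '[[[0,0,0.05],0,0],[[0,0,0],0,0]]'|grep -E "pos|wrist"; python3 -m creep '[[[0,0,0.05],0,0],[[0,0,0],0,0]]'|grep -E "pos|wrist"; python3 pop.py; done
```

```text
position: [453.2, -288.0, 145.1]
wrist_force: [0.3, -0.3, -0.7]
position: [453.2, -288.0, 144.6]
wrist_force: [-0.9, 0.4, 0.4]
z 144.6 Fz 0.4
diff 0.4275
tbar [[457.0, -220.0, 145.0]]
```

```bash
python3 - <<'E'
from h import *
a=cv2.imread("pics/side0.png")[140:190,310:360]; q=manip.snapshot("side")["img"][140:190,310:360,::-1]
cv2.imwrite("pics/s3.png",np.hstack([cv2.resize(x,(400,400),interpolation=cv2.INTER_NEAREST) for x in (a,q)]))
E
```

```text
(no output)
```

View pics/s3.png

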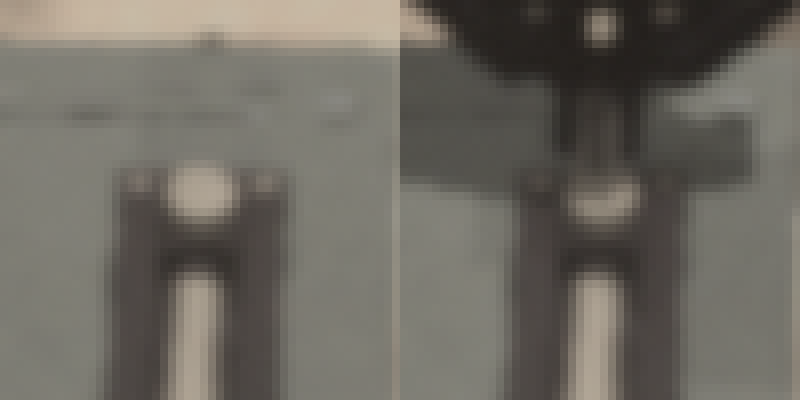

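The left crop (before) shows the whole button disc at (200,192), about 9 px across. In the right crop (now) the fingertip ends at about (600,188), over the middle of the disc, so the tip is centred on the button but probably still above it. I'll keep creeping down.

```bash
python3 -m creep '[[[0,0,0.05],0,0],[[0,0,0],0,0]]'|grep -E "pos|wrist"; python3 -m creep '[[[0,0,0.05],0,0],[[0,0,0],0,0]]'|grep -E "pos|wrist"; python3 pop.py;python3 -m creep '[[[0,0,0.05],0,0],[[0,0,0],0,0]]'|grep -E "pos|wrist"; python3 pop.py
```

```text
position: [453.2, -288.0, 144.1]
wrist_force: [-0.6, 0.5, -0.2]
position: [453.2, -288.0, 143.6]
wrist_force: [1.0, -0.2, 0.5]
z 143.6 Fz 0.5
diff 0.4475
tbar []
position: [453.2, -288.0, 143.1]
wrist_force: [-0.2, -0.5, -0.7]
z 143.1 Fz -0.7
diff 0.435
tbar [[566.0, -224.0, 107.0]]
```

```bash
python3 - <<'E'
from h import *
P={}
for c in("side","top"):
    p=manip.snapshot(c); E=p["extrinsics"][:3]; K=p["intrinsics"]; P[c]=K@np.diag([1,-1,-1])@E; print(c,"cam pos",np.round(-E[:,:3].T@E[:,3]))
    g=cv2.imread(f"pics/{c}0.png").astype(int).mean(2)
    X=[452.5,-287,148.5]; u=P[c]@np.append(X,1); u=u[:2]/u[2]; print(c,"exp button",np.round(u,1))
    r=np.round(u).astype(int); print(g[r[1]-8:r[1]+9,r[0]-9:r[0]+10].astype(int))
    u=P[c]@np.append(manip.read_state()["position"],1); print("tcp",u[:2]/u[2])
np.save("P.npy",[P["side"],P["top"]])
E
```

```text
side cam pos [ 478.  435. 1017.]
side exp button [334.6 163.7]
[[124 120 117 117 118 119 118 118 119 119 120 120 120 119 120 121 120 121
  123]
 [124 120 117 117 118 119 118 119 120 121 120 120 121 120 120 120 120 120
  122]
 [123 120 118 118 118 119 118 119 119 120 120 120 120 119 119 119 119 121
  122]
 [122 119 118 117 117 118 120 121 122 122 122 121 119 118 118 118 119 119
  121]
 [116 113 111 110 111 116 124 131 133 134 131 126 118 113 113 112 113 115
  117]
 [106 109 104  98 101 116 134 145 149 149 147 137 122 107 100 101 106 111
  109]
 [107 113 105  92  99 124 145 154 157 157 157 151 134 110  92  98 112 116
  107]
 [101 108  99  88 102 132 150 157 159 160 161 159 145 117  92  95 107 109
  100]
 [ 85  87  83  81 100 130 150 158 160 161 162 160 147 116  88  82  88  89
   86]
 [ 75  74  72  74  89 118 142 155 159 160 159 153 134 104  79  73  75  76
   76]
 [ 73  72  71  70  76  97 122 138 145 147 143 132 110  87  72  69  71  72
   75]
 [ 74  72  71  68  67  78  93 106 113 114 109  99  86  74  69  70  71  72
   76]
 [ 74  72  70  66  64  67  73  80  86  87  83  77  72  67  67  69
[... 1143 characters left out ...]
  75 116 126
  125]
 [ 77  72  76  52  66  92 161 168 167 167 166 165 162 135  84  76 118 125
  124]
 [ 72  74  73  61  69  71 161 173 172 171 171 169 169 114  70  80 118 124
  125]
 [ 52  50  53  61  59  66 121 168 174 172 170 171 146  85  67  78 119 124
  125]
 [ 66  66  44  61  71  73  77 107 153 171 163 135  83  65  64  96 120 127
  126]
 [ 74  75  55  62  79  71  72  58  79  78  74  73  75  71  76  99 124 125
  127]
 [ 76  80  76  72  77  98  76  56  59  75  66  58  55  41  50  97 125 127
  127]
 [ 74  79  70  73  74  76  75  77  64  63  72  73  71  73  71  99 124 127
  124]
 [ 77  77  77  79  78  77  73  80  73  76  74  76 134 115  91 101 124 128
  129]]
tcp [379.77891478 249.45569724]
```

```bash
python3 -m creep '[[[0,0,0.05],0,0],[[0,0,0],0,0]]'|grep -E "pos|wrist"; python3 -m creep '[[[0,0,0.05],0,0],[[0,0,0],0,0]]'|grep -E "pos|wrist"; python3 pop.py;python3 -m creep '[[[0,0,0.05],0,0],[[0,0,0],0,0]]'|grep -E "pos|wrist"; python3 pop.py; python3 - <<'E'
from h import *
g=manip.snapshot("side")["img"].astype(int).mean(2); print(g[154:174,326:346].astype(int))
E
```

```text
position: [453.2, -288.0, 142.6]
wrist_force: [0.1, -0.1, -0.0]
position: [453.2, -288.0, 142.1]
wrist_force: [-0.2, 0.3, -0.6]
z 142.1 Fz -0.6
diff 0.4325
tbar [[458.0, -220.0, 145.0]]
position: [453.2, -288.0, 141.6]
wrist_force: [-0.7, 0.1, -0.1]
z 141.6 Fz -0.1
diff 0.45416666666666666
tbar [[460.0, -222.0, 144.0]]
[[ 76  74  67  54  42  43  51  54  52  58  61  54  43  46  61  76  82  84
   89  96]
 [ 77  75  69  54  43  44  52  53  53  61  66  57  44  46  63  75  79  80
   80  84]
 [ 80  76  67  53  43  46  53  56  56  62  66  56  44  48  64  74  77  78
   79  79]
 [ 80  76  66  52  42  47  58  60  57  63  67  57  44  47  63  74  77  77
   77  77]
 [ 80  76  67  53  44  49  60  62  60  64  67  57  44  47  61  70  75  75
   74  74]
 [ 79  76  70  59  48  52  62  63  59  64  67  58  48  50  61  68  71  71
   71  71]
 [ 75  74  70  62  55  58  64  63  60  65  68  62  55  54  59  64  66  66
   67  68]
 [ 69  70  67  61  58  64  67  66  61  66  72  71  65  60  57  59  63  64
   63  64]
 [ 70  73  68  60  61  68  73  71  69  73  79  85  85  73  59  58  65  67
   62  61]
 [ 65  68  64 
[... 221 characters left out ...]
  63  64
   67  76]
 [ 65  63  62  60  65  79  98 113 120 126 128 121 103  82  69  65  66  66
   69  79]
 [ 68  67  66  62  63  71  86  97 105 108 104  96  83  71  65  65  66  68
   71  83]
 [ 69  67  66  62  60  64  70  77  83  85  82  76  70  64  63  65  67  69
   74  88]
 [ 70  68  66  62  59  60  64  67  70  71  69  66  63  61  62  65  67  69
   76  91]
 [ 69  68  67  62  58  57  57  57  58  58  57  56  57  58  62  65  67  69
   76  89]
 [ 69  69  68  61  53  50  51  52  52  51  50  50  50  55  60  66  67  68
   74  88]
 [ 71  72  69  61  52  47  50  54  58  57  52  49  49  53  60  66  66  69
   74  87]
 [ 73  72  70  62  51  50  60  69  72  70  62  53  49  53  61  65  68  68
   74  87]]
```

The button's lower edge is still at row 168, so it has not been pressed. The tip's dark edge is at about row 163 and casts a shadow on the disc. There is still a gap, so I continue by force.

```bash
for i in 1; do python3 -m creep '[[[0,0,0.1],0,0],[[0,0,0],0,0]]'|grep -E "pos|wrist"; python3 -m creep '[[[0,0,0.05],0,0],[[0,0,0],0,0]]'|grep -E "pos|wrist";  python3 -m creep '[[[0,0,0.05],0,0],[[0,0,0],0,0]]'|grep -E "pos|wrist"; python3 pop.py; done
```

```text
position: [453.1, -288.0, 140.5]
wrist_force: [0.2, -0.8, -0.5]
position: [453.2, -288.0, 140.1]
wrist_force: [0.3, 0.6, 0.7]
position: [453.2, -288.0, 139.6]
wrist_force: [-0.3, -1.0, -0.1]
z 139.6 Fz -0.1
diff 0.4525
tbar [[460.0, -222.0, 141.0]]
```

```bash
python3 -m creep '[[[0,0,0.05],0,0],[[0,0,0],0,0]]'|grep -E "pos|wrist"; python3 -m creep '[[[0,0,0.05],0,0],[[0,0,0],0,0]]'|grep -E "pos|wrist";  python3 -m creep '[[[0,0,0.05],0,0],[[0,0,0],0,0]]'|grep -E "pos|wrist"; python3 pop.py; python3 - <<'E'
from h import *
p=manip.snapshot("side"); st()
cv2.imwrite("pics/s4.png",cv2.resize(p["img"][120:190,300:370,::-1],(600,600),interpolation=cv2.INTER_CUBIC))
E
```

```text
position: [453.2, -288.0, 139.1]
wrist_force: [0.1, 0.5, -0.7]
position: [453.2, -288.0, 138.6]
wrist_force: [-0.0, -0.6, 0.1]
position: [453.2, -288.0, 138.1]
wrist_force: [0.0, -0.6, 0.4]
z 138.1 Fz 0.4
diff 0.4686111111111111
tbar [[458.0, -219.0, 144.0]]
t 12.03 p [ 453.2 -288.   138.1] F [ 0.2  0.2 -0.4] T [-0.02  0.01  0.06] w 0.2 g 0.0 q [ 0.74  0.7  -0.43  1.9   0.47  0.64 -0.03]
[[0.051, 0.999, 0.0], [0.999, -0.051, -0.0], [-0.0, 0.0, -1.0]]
```

View pics/s4.png

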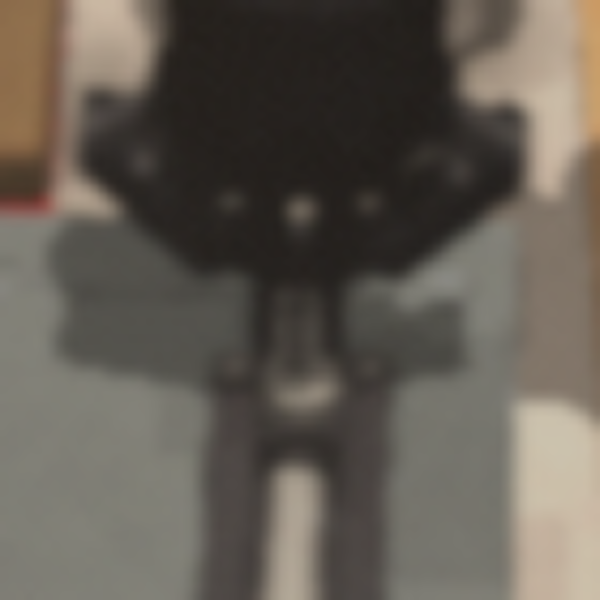

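```bash
python3 - <<'E'
import numpy as np
P=np.load("P.npy")
def pr(X): return [np.round((p@np.append(X,1))[:2]/(p@np.append(X,1))[2],1).tolist() for p in P]
print("start tcp",pr([243.3,-575.7,210.6]), "palm", pr([243.3,-575.7,284]))
y=np.array([.389,-.921,0]);
for s in(-1,1): print("finger",pr(np.array([243.3,-575.7,223])+s*48*y))
for dy in(0,11,38): print("now tip",dy,pr([453.2,-288+dy,138.1]),"palm",pr([453.2,-288+dy,211]))
E
python3 - <<'E'
import cv2,numpy as np
a=cv2.imread("pics/side0.png")[0:100,370:470]; b=cv2.imread("pics/top0.png")[280:380,450:550]
cv2.imwrite("pics/s5.png",np.hstack([cv2.resize(x,(400,400),interpolation=cv2.INTER_CUBIC) for x in(a,b)]))
E
```

```text
start tcp [[410.1, 66.2], [500.2, 327.7]] palm [[414.7, 42.4], [510.6, 326.3]]
finger [[419.6, 73.3], [484.4, 335.1]]
finger [[402.4, 51.7], [519.2, 319.9]]
now tip 0 [[334.3, 166.0], [379.6, 249.8]] palm [[334.8, 146.5], [383.0, 244.6]]
now tip 11 [[334.3, 169.4], [375.5, 249.8]] palm [[334.8, 150.0], [378.7, 244.6]]
now tip 38 [[334.5, 177.9], [365.5, 249.7]] palm [[335.0, 158.8], [368.2, 244.5]]
```

View pics/s5.png

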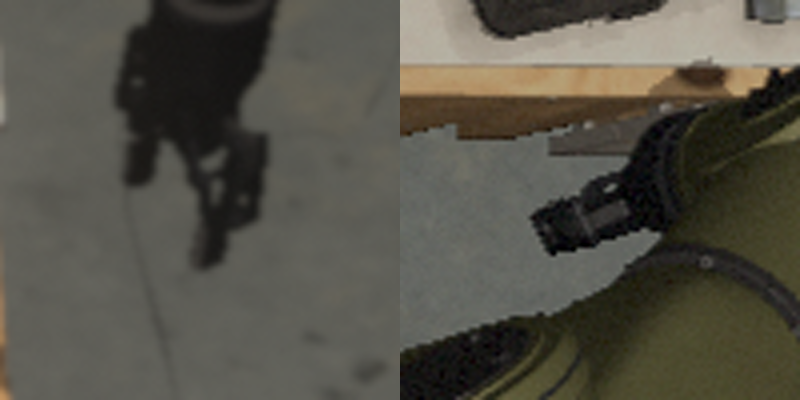

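Both the start view and this one show the fingertips about 6 px (about 20 mm) above where the reported TCP projects. In the left crop the tips are at (208,265) and (140,185). The real tips therefore look higher than the reported TCP, so I go on down by feel.

```bash
python3 -m creep '[[[0,0,0.05],0,0],[[0,0,0],0,0]]'|grep -E "pos|wrist"; python3 -m creep '[[[0,0,0.05],0,0],[[0,0,0],0,0]]'|grep -E "pos|wrist";  python3 -m creep '[[[0,0,0.05],0,0],[[0,0,0],0,0]]'|grep -E "pos|wrist"; python3 -m creep '[[[0,0,0.05],0,0],[[0,0,0],0,0]]'|grep -E "pos|wrist";python3 -m creep '[[[0,0,0.05],0,0],[[0,0,0],0,0]]'|grep -E "pos|wrist";python3 pop.py
```

```text
position: [453.2, -288.0, 137.6]
wrist_force: [-0.1, -0.6, 0.4]
position: [453.2, -288.0, 137.1]
wrist_force: [-0.0, -0.2, 0.2]
position: [453.2, -288.0, 136.6]
wrist_force: [0.5, 0.7, -0.6]
position: [453.2, -288.0, 136.1]
wrist_force: [0.2, -0.1, 0.3]
position: [453.2, -288.0, 135.6]
wrist_force: [0.9, 0.1, 0.9]
z 135.6 Fz 0.9
diff 0.44722222222222224
tbar [[457.0, -221.0, 144.0]]
```

```bash
python3 -m creep '[[[0,0,0.1],0,0],[[0,0,0],0,0]]'|grep -E "pos|wrist"; python3 -m creep '[[[0,0,0.05],0,0],[[0,0,0],0,0]]'|grep -E "pos|wrist";  python3 -m creep '[[[0,0,0.05],0,0],[[0,0,0],0,0]]'|grep -E "pos|wrist"; python3 pop.py
```

```text
position: [453.1, -288.0, 134.5]
wrist_force: [-0.3, 0.8, -0.8]
position: [453.2, -288.0, 134.1]
wrist_force: [-0.3, -0.2, -0.0]
position: [453.2, -288.0, 133.6]
wrist_force: [-0.8, 0.2, 0.5]
z 133.6 Fz 0.5
diff 0.4747222222222222
tbar [[455.0, -221.0, 144.0]]
```

```bash
python3 -m creep '[[[0,0,0.05],0,0],[[0,0,0],0,0]]'|grep -E "pos|wrist"; python3 -m creep '[[[0,0,0.05],0,0],[[0,0,0],0,0]]'|grep -E "pos|wrist"; python3 pop.py
```

```text
position: [453.2, -288.0, 133.1]
wrist_force: [0.7, -1.0, -0.4]
position: [453.1, -288.0, 132.6]
wrist_force: [-0.1, -1.0, -0.2]
z 132.6 Fz -0.2
diff 0.5125
tbar [[458.0, -222.0, 143.0]]
```

```bash
python3 -m creep '[[[0,0,0.05],0,0],[[0,0,0.05],0,0]]'|grep -E "time|pos|wrist"; python3 -m creep '[[[0,0,0.05],0,0],[[0,0,0],0,0]]'|grep -E "pos|wrist"; python3 -m creep '[[[0,0,0.05],0,0],[[0,0,0],0,0]]'|grep -E "pos|wrist"; python3 pop.py
```

```text
time_s: 15.08
position: [453.2, -288.0, 131.6]
wrist_force: [-0.2, 0.4, -0.4]
position: [453.1, -288.0, 131.1]
wrist_force: [-0.1, -0.3, -0.6]
position: [453.2, -288.0, 130.6]
wrist_force: [-0.8, -0.6, -0.2]
z 130.6 Fz -0.2
diff 0.5355555555555556
tbar [[459.0, -223.0, 143.0]]
```

```bash
python3 -m creep '[[[0,0,0.05],0,0],[[0,0,0.05],0,0]]'|grep -E "time|pos|wrist"; python3 -m creep '[[[0,0,0.05],0,0],[[0,0,0],0,0]]'|grep -E "pos|wrist";  python3 pop.py
```

```text
time_s: 15.92
position: [453.2, -288.0, 129.6]
wrist_force: [0.3, -0.3, -0.5]
position: [453.2, -288.0, 129.0]
wrist_force: [0.3, 0.6, -0.2]
z 129.0 Fz -0.2
diff 0.5425
tbar [[456.0, -224.0, 144.0]]
```

```bash
python3 -m creep '[[[0,0,0.05],0,0],[[0,0,0.05],0,0]]'|grep -E "time|pos|wrist"; python3 -m creep '[[[0,0,0.05],0,0],[[0,0,0],0,0]]'|grep -E "pos|wrist";  python3 pop.py
```

```text
time_s: 16.52
position: [453.2, -288.0, 128.2]
wrist_force: [-0.7, 0.4, 2.0]
position: [453.2, -288.0, 127.8]
wrist_force: [-2.0, 0.7, 4.1]
z 127.8 Fz 4.1
diff 0.7313888888888889
tbar [[459.0, -221.0, 142.0]]
```

```bash
python3 -m creep '[[[0,0,0.05],0,0],[[0,0,0.05],0,0]]'|grep -E "time|pos|wrist"; python3 pop.py; python3 - <<'E'
from h import *
g=manip.snapshot("side")["img"].astype(int).mean(2); print(g[154:174,326:346].astype(int))
E
```

```text
time_s: 17.12
position: [453.0, -288.0, 126.8]
wrist_force: [-1.8, 0.6, 6.3]
z 126.8 Fz 6.3
diff 1.5919444444444444
tbar [[459.0, -220.0, 142.0]]
[[ 50  47  42  37  34  33  34  34  35  35  34  35  33  33  36  38  41  40
   38  39]
 [ 66  64  55  44  37  35  35  36  38  36  36  35  35  36  42  50  55  54
   51  54]
 [ 77  74  66  52  40  36  39  42  44  45  44  40  37  41  52  64  69  69
   67  72]
 [ 80  77  70  56  42  40  45  50  49  53  53  47  39  45  59  70  75  76
   76  78]
 [ 79  77  70  56  43  42  49  52  52  57  59  51  41  45  60  71  74  75
   76  77]
 [ 78  76  70  57  44  44  51  53  54  61  64  54  42  44  58  67  71  71
   72  72]
 [ 75  73  68  55  43  45  55  56  55  64  66  56  43  42  54  62  66  67
   68  69]
 [ 69  71  66  53  43  47  57  60  58  64  67  56  43  41  49  57  61  63
   64  64]
 [ 67  72  68  54  43  49  60  62  58  65  67  56  44  41  45  53  60  62
   60  60]
 [ 63  68  63  51  46  52  62  63  59  64  69  60  48  45  47  52  60  61
   57  59]
 [ 54  57  54  49  51  59  66  65  59  65  71  70  65  59  54  52  55  56
   55  58]
 [ 49  49  48  49  55  64  70  68  64  71  82  91  88  76  63  56  56  56
   56  64]
 [ 54  54  53  52  57  66  74  79  84  91  98 104  99  81  67  61  63  63
   65  75]
 [ 63  63  61  58  60  67  79  91 102 106 105 100  89  76  66  64  66  66
   68  79]
 [ 68  67  65  61  60  65  74  83  91  95  92  85  76  67  63  65  67  67
   71  83]
 [ 70  68  66  62  59  60  65  69  74  76  74  70  66  62  62  65  67  68
   74  88]
 [ 70  68  67  63  60  58  57  57  60  62  61  60  59  59  62  65  67  69
   76  90]
 [ 71  70  68  63  56  53  51  52  53  53  54  53  54  57  62  65  68  69
   76  91]
 [ 72  72  69  61  52  48  49  53  56  56  53  49  48  52  60  64  66  70
   75  90]
 [ 74  73  69  61  52  49  56  65  68  67  60  51  46  51  59  65  67  69
   74  87]]
```

Contact came at about 128.5 reported, so the real tip sits about 20 mm above the reported TCP. From here I use half-millimetre presses, with a look after each.

```bash
python3 -m creep '[[[0,0,0.05],0,0],[[0,0,0],0,0]]'|grep -E "time|pos|wrist"; python3 pop.py
```

```text
time_s: 17.52
position: [452.9, -288.0, 126.3]
wrist_force: [-2.0, 0.0, 6.2]
z 126.3 Fz 6.2
diff 2.075
tbar [[457.0, -221.0, 141.0]]
```

```bash
python3 -m creep '[[[0,0,0.05],0,0],[[0,0,0],0,0]]'|grep -E "pos|wrist"; python3 pop.py
```

```text
position: [452.8, -288.0, 125.9]
wrist_force: [-2.5, 1.5, 7.1]
z 125.9 Fz 7.1
diff 2.376388888888889
tbar []
```

```bash
python3 -m creep '[[[0,0,0.05],0,0],[[0,0,0],0,0]]'|grep -E "pos|wrist"; python3 pop.py
```

```text
position: [452.9, -288.0, 125.4]
wrist_force: [-1.5, 0.4, 7.0]
z 125.4 Fz 7.0
diff 2.297222222222222
tbar [[458.0, -224.0, 143.0]]
```

```bash
python3 -m creep '[[[0,0,0.05],0,0],[[0,0,0],0,0]]'|grep -E "pos|wrist"; python3 pop.py
```

```text
position: [452.8, -288.0, 124.9]
wrist_force: [-2.7, 1.2, 7.3]
z 124.9 Fz 7.3
diff 2.357222222222222
tbar [[401.0, 314.0, 2.0]]
```

```bash
python3 -m creep '[[[0,0,0.05],0,0],[[0,0,0],0,0]]'|grep -E "pos|wrist"; python3 pop.py
```

```text
position: [452.8, -288.0, 124.4]
wrist_force: [-2.2, 0.7, 7.8]
z 124.4 Fz 7.8
diff 2.3808333333333334
tbar [[458.0, -222.0, 142.0]]
```

```bash
python3 -m creep '[[[0,0,0.05],0,0],[[0,0,0],0,0]]'|grep -E "pos|wrist"; python3 pop.py
```

```text
position: [452.8, -288.0, 123.9]
wrist_force: [-2.1, 1.1, 7.7]
z 123.9 Fz 7.7
diff 2.406388888888889
tbar [[458.0, -221.0, 145.0]]
```

```bash
python3 -m creep '[[[0,0,0.05],0,0],[[0,0,0],0,0]]'|grep -E "pos|wrist"; python3 pop.py
```

```text
position: [452.7, -287.9, 123.4]
wrist_force: [-2.7, 0.8, 8.5]
z 123.4 Fz 8.5
diff 2.7891666666666666
tbar []
```

```bash
python3 -m creep '[[[0,0,0.05],0,0],[[0,0,0],0,0]]'|grep -E "pos|wrist"; python3 pop.py
```

```text
position: [452.7, -288.0, 122.9]
wrist_force: [-2.6, 0.7, 7.5]
z 122.9 Fz 7.5
diff 2.8472222222222223
tbar [[458.0, -224.0, 141.0]]
```

```bash
python3 -m creep '[[[0,0,0.05],0,0],[[0,0,0],0,0]]'|grep -E "pos|wrist"; python3 pop.py
```

```text
position: [452.7, -288.0, 122.4]
wrist_force: [-2.0, 0.7, 8.3]
z 122.4 Fz 8.3
diff 2.758888888888889
tbar [[457.0, -222.0, 144.0]]
```

```bash
python3 -m creep '[[[0,0,0.05],0,0],[[0,0,0],0,0]]'|grep -E "pos|wrist"; python3 pop.py
```

```text
position: [452.6, -288.0, 122.0]
wrist_force: [-2.8, 0.8, 7.7]
z 122.0 Fz 7.7
diff 3.1719444444444442
tbar [[458.0, -223.0, 141.0]]
```

```bash
python3 -m creep '[[[0,0,0.05],0,0],[[0,0,0],0,0]]'|grep -E "pos|wrist"; python3 pop.py
```

```text
position: [452.7, -288.0, 121.4]
wrist_force: [-2.9, 0.7, 8.1]
z 121.4 Fz 8.1
diff 2.950277777777778
tbar [[458.0, -221.0, 142.0]]
```

```bash
python3 -m creep '[[[0,0,0.05],0,0],[[0,0,0],0,0]]'|grep -E "time|pos|wrist"; python3 pop.py
```

```text
time_s: 21.38
position: [452.6, -288.0, 121.0]
wrist_force: [-3.1, 0.6, 9.1]
z 121.0 Fz 9.1
diff 3.156388888888889
tbar [[504.0, -18.0, -4.0]]
```

```bash
python3 -m creep '[[[0,0,0.03],0,0],[[0,0,0],0,0]]'|grep -E "pos|wrist"; python3 pop.py
```

```text
position: [453.0, -288.0, 120.5]
wrist_force: [-2.9, -0.0, 4.0]
z 120.5 Fz 4.0
diff 6.956944444444445
tbar [[456.0, -225.0, 167.0]]
```

```bash
python3 -m creep '[[[0,0,0.03],0,0],[[0,0,0],0,0]]'|grep -E "time|pos|wrist"; python3 pop.py
```

```text
time_s: 22.08
position: [453.0, -288.0, 120.1]
wrist_force: [-1.9, 0.1, 6.1]
z 120.1 Fz 6.1
diff 7.0938888888888885
tbar [[459.0, -221.0, 165.0]]
```

The handle has popped: t_bar now reads z 165–167. I retract, open, move over the handle and measure again.

```bash
python3 -m creep '[[[0,0,-1],0,0],[[0,0,-3],0,1],[[0,0,-4],0,1],[[2.2,0.1,0],-0.012,1],[[2.2,0.1,0],0,1],[[2.1,0,0],0,1],[[0,0,0],0,1]]' 40; python3 - <<'E'
from h import *
s,Rm=st()
for c in("side","top","side","top"):
    p=manip.snapshot(c); print(c,[[np.round(d["centre"],1).tolist() for d in f(p,"t_bar")[:1]] for f in(manip.mark_of,manip.find_in)])
    if c=="side": cv2.imwrite("pics/s6.png",cv2.resize(p["img"][120:220,285:385,::-1],(600,600),interpolation=cv2.INTER_CUBIC))
print(Rm.T@(np.array([456,-222.5,124])-s["position"])/10)
E
```

```text
time_s: 23.05
position: [457.8, -220.5, 199.6]
orientation: [-2.258, -2.182, -0.0]
wrist_force: [0.3, -0.6, -0.7]
grip_width: 85.5
grasp_force: 0.0
t 23.05 p [ 457.8 -220.5  199.6] F [ 0.3 -0.6 -0.7] T [-0.05 -0.01 -0.03] w 85.5 g 0.0 q [ 0.67  0.59 -0.49  1.92  0.39  0.74 -0.08]
[[0.034, 0.999, -0.001], [0.999, -0.034, 0.002], [0.001, -0.001, -1.0]]
side [[[459.8, -223.6, 168.4]], [[461.2, -217.7, 167.3]]]
top [[[454.4, -226.6, 163.2]], [[457.8, -201.6, 162.5]]]
side [[[455.9, -219.2, 164.4]], [[460.7, -217.0, 167.4]]]
top [[], [[403.0, 310.8, 14.3]]]
[-0.21484088 -0.16453629  7.55718834]
```

View pics/s6.png

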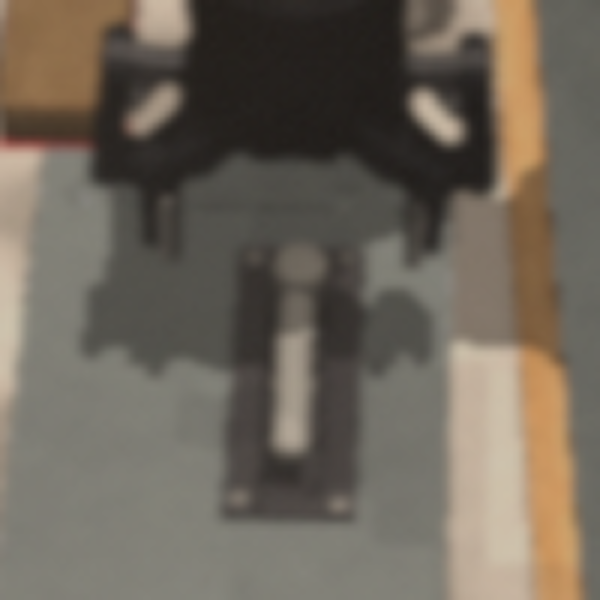

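The view shows open fingers straddling the popped-out bar: fingers at columns 163 and 425, bar at about column 295, so it is well centred. I descend and grip.

```bash
python3 -m creep '[[[-0.2,-0.1,2],0,1],[[0,0,2],0,1],[[0,0,2],0,1],[[0,0,1.1],0,1],[[0,0,0.4],0,1],[[0,0,0],0,1],[[0,0,0],0,1]]'; python3 -m creep '[[[0,0,0],0,0],[[0,0,0],0,0],[[0,0,0],0,0],[[0,0,0],0,0],[[0,0,0],0,0]]' 50; python3 -c "
from h import *
st()"
```

```text
time_s: 24.52
position: [457.4, -225.2, 125.6]
orientation: [2.264, 2.177, 0.001]
wrist_force: [-0.6, 1.0, -0.4]
grip_width: 85.4
grasp_force: 0.0
time_s: 25.15
position: [455.8, -225.1, 125.0]
orientation: [-2.264, -2.176, 0.002]
wrist_force: [-2.6, 0.3, 4.2]
grip_width: 13.1
grasp_force: 51.3
t 25.15 p [ 455.8 -225.1  125. ] F [-2.6  0.3  4.2] T [ 0.14  0.71 -0.16] w 13.1 g 51.3 q [ 0.61  0.7  -0.4   1.99  0.49  0.56 -0.17]
[[0.04, 0.999, -0.002], [0.999, -0.04, -0.0], [-0.0, -0.002, -1.0]]
```

```bash
python3 -m creep '[[[0,0,0.05],0,0],[[0,0,0],0,0],[[0,0,0],0,0]]'|grep -E "pos|wrist";python3 -c "
from h import *
st()"; python3 -m creep '[[[0,0,0.05],0,0],[[0,0,0],0,0],[[0,0,0],0,0]]'|grep -E "pos|wrist|for"
```

```text
position: [455.9, -225.2, 124.6]
wrist_force: [-3.4, 0.3, 6.6]
t 25.52 p [ 455.9 -225.2  124.6] F [-3.4  0.3  6.6] T [ 0.17  0.9  -0.2 ] w 12.7 g 51.6 q [ 0.61  0.7  -0.4   1.99  0.5   0.55 -0.17]
[[0.04, 0.999, -0.002], [0.999, -0.04, -0.0], [-0.0, -0.002, -1.0]]
position: [455.8, -225.1, 124.2]
wrist_force: [-4.3, 0.8, 7.0]
grasp_force: 51.8
```

```bash
python3 -m creep '[[[0,0,0.04],0,0],[[0,0,0],0,0],[[0,0,0],0,0]]'|grep -E "time|pos|wrist|for"
```

```text
time_s: 26.28
position: [455.7, -225.1, 123.9]
wrist_force: [-4.8, 1.1, 8.4]
grasp_force: 51.9
```

```bash
python3 -m creep '[[[0,-0.05,0.05],0,0],[[0,0,0],0,0],[[0,0,0],0,0]]'|grep -E "pos|wrist|for"; python3 -c "
from h import *
st()"
```

```text
position: [455.6, -225.1, 123.6]
wrist_force: [-4.6, 1.3, 8.2]
grasp_force: 52.0
t 26.65 p [ 455.6 -225.1  123.6] F [-4.6  1.3  8.2] T [ 0.26  0.85 -0.21] w 12.9 g 52.0 q [ 0.61  0.7  -0.4   1.99  0.5   0.55 -0.17]
[[0.039, 0.999, -0.001], [0.999, -0.039, -0.0], [-0.0, -0.001, -1.0]]
```

```bash
python3 -m creep '[[[0,0,0.04],0,0],[[0,0,0],0,0],[[0,0,0],0,0]]'|grep -E "time|pos|wrist|for"
```

```text
time_s: 27.02
position: [455.6, -225.1, 123.3]
wrist_force: [-5.7, 1.5, 9.3]
grasp_force: 52.1
```

```bash
python3 -m creep '[[[0,-0.1,0],0,0],[[0,0,0],0,0],[[0,0,0],0,0]]'|grep -E "pos|wrist|for"; python3 -m creep '[[[0,-0.1,0],0,0],[[0,0,0],0,0],[[0,0,0],0,0]]'|grep -E "time|pos|wrist|for"; python3 -c "
from h import *
st()"
```

```text
position: [455.6, -225.1, 123.4]
wrist_force: [-3.3, 0.6, 9.4]
grasp_force: 52.0
time_s: 27.78
position: [455.6, -225.1, 123.5]
wrist_force: [-2.3, 0.2, 8.5]
grasp_force: 51.9
t 27.77 p [ 455.6 -225.1  123.5] F [-2.3  0.2  8.5] T [ 0.12  0.36 -0.21] w 12.9 g 51.9 q [ 0.61  0.7  -0.4   1.99  0.5   0.54 -0.17]
[[0.039, 0.999, 0.002], [0.999, -0.039, -0.001], [-0.001, 0.003, -1.0]]
```

```bash
python3 -m creep '[[[0,-0.15,0.07],0,0],[[0,0,0],0,0],[[0,0,0],0,0]]'|grep -E "pos|wrist|for"; python3 -m creep '[[[0,0,0.07],0,0],[[0,0,0],0,0],[[0,0,0],0,0]]'|grep -E "time|pos|wrist|for"; python3 -c "
from h import *
st()"
```

```text
position: [455.4, -225.1, 123.2]
wrist_force: [-0.2, 0.4, 9.0]
grasp_force: 51.9
time_s: 28.52
position: [455.3, -225.1, 122.6]
wrist_force: [-0.9, 0.4, 10.7]
grasp_force: 52.2
t 28.52 p [ 455.3 -225.1  122.6] F [-0.9  0.4 10.7] T [ 0.15  0.06 -0.19] w 12.5 g 52.2 q [ 0.61  0.7  -0.39  2.    0.5   0.54 -0.18]
[[0.039, 0.999, 0.005], [0.999, -0.039, -0.001], [-0.001, 0.005, -1.0]]
```

```bash
python3 -m creep '[[[0,-0.05,0.06],0,0],[[0,0,0],0,0],[[0,0,0],0,0]]'|grep -E "pos|wrist|for"; python3 -m creep '[[[0,-0.05,0.06],0,0],[[0,0,0],0,0],[[0,0,0],0,0]]'|grep -E "time|pos|wrist|for"; python3 -c "
from h import *
st()
for c in ('side','top'): print([(np.round(d['centre'],1),d['p']) for d in manip.mark_of(manip.snapshot(c),'t_bar')[:1]])"
```

```text
position: [455.2, -225.1, 122.2]
wrist_force: [-1.6, -0.5, 10.6]
grasp_force: 52.3
time_s: 29.28
position: [455.2, -225.1, 121.9]
wrist_force: [0.0, 1.5, 13.5]
grasp_force: 52.6
t 29.27 p [ 455.2 -225.1  121.9] F [ 0.   1.5 13.5] T [ 0.21 -0.03 -0.2 ] w 12.8 g 52.6 q [ 0.61  0.7  -0.39  2.    0.5   0.53 -0.18]
[[0.039, 0.999, 0.007], [0.999, -0.039, -0.001], [-0.001, 0.007, -1.0]]
[(array([ 458.7, -221.8,  164. ]), 0.55)]
[(array([ 454. , -224.7,  161.9]), 0.53)]
```

```bash
python3 -m creep '[[[0,0,0],0.05,0],[[0,0,0],0.05,0],[[0,0,0],0.05,0],[[0,0,0],0,0]]'|grep -E "time|pos|wrist|for"; python3 -c "
from h import *
st()"
```

```text
time_s: 29.98
position: [454.8, -225.1, 121.9]
wrist_force: [-1.7, 1.3, 14.4]
grasp_force: 52.6
t 29.98 p [ 454.8 -225.1  121.9] F [-1.7  1.3 14.4] T [ 0.13  0.13 -0.04] w 12.8 g 52.6 q [ 0.59  0.69 -0.35  2.    0.46  0.52 -0.28]
[[0.187, 0.982, 0.006], [0.982, -0.187, -0.002], [-0.001, 0.006, -1.0]]
```

```bash
python3 -m creep '[[[0,0,0],0.06,0],[[0,0,0],0.06,0],[[0,0,0],0.06,0],[[0,0,0],0,0]]'|grep -E "time|pos|wrist|for"; python3 -c "
from h import *
st()"
```

```text
time_s: 30.48
position: [454.3, -225.0, 121.8]
wrist_force: [0.9, 0.5, 15.3]
grasp_force: 52.7
t 30.48 p [ 454.3 -225.   121.8] F [ 0.9  0.5 15.3] T [ 0.2  -0.08  0.02] w 12.8 g 52.7 q [ 0.56  0.69 -0.3   2.    0.4   0.5  -0.4 ]
[[0.36, 0.933, 0.005], [0.933, -0.36, -0.002], [0.0, 0.005, -1.0]]
```

```bash
python3 -m creep '[[[0,0,-0.02],0.1,0],[[0,0,0],0.1,0],[[0,0,0],0.1,0],[[0,0,0],0.1,0],[[0,0,0],0,0]]'|grep -E "time|pos|wrist|for"; python3 -c "
from h import *
st()"
```

```text
time_s: 31.1
position: [453.1, -224.4, 121.8]
wrist_force: [-1.9, 1.5, 15.3]
grasp_force: 52.8
t 31.1 p [ 453.1 -224.4  121.8] F [-1.9  1.5 15.3] T [ 0.43  0.5  -0.  ] w 12.7 g 52.8 q [ 0.49  0.68 -0.19  2.01  0.26  0.47 -0.67]
[[0.695, 0.719, 0.003], [0.719, -0.695, -0.001], [0.001, 0.003, -1.0]]
```

```bash
python3 -m creep '[[[0,0,0],0.1,0],[[0,0,0],0.1,0],[[0,0,0],0.06,0],[[0,0,0],0,0]]'|grep -E "time|pos|wrist|for"; python3 -c "
from h import *
st()"
```

```text
time_s: 31.6
position: [452.7, -223.9, 121.8]
wrist_force: [-4.3, 3.2, 18.0]
grasp_force: 53.0
t 31.6 p [ 452.7 -223.9  121.8] F [-4.3  3.2 18. ] T [ 0.68  0.71 -0.07] w 12.2 g 53.0 q [ 0.44  0.68 -0.12  2.01  0.17  0.46 -0.83]
[[0.856, 0.517, 0.002], [0.517, -0.856, -0.0], [0.001, 0.001, -1.0]]
```

```bash
python3 -m creep '[[[0,0,-0.15],0,0],[[0,0,-0.15],0.05,0],[[0,0,-0.1],0.05,0],[[0,0,0],0,0]]'|grep -E "time|pos|wrist|for"; python3 -c "
from h import *
st()"
```

```text
time_s: 32.1
position: [452.8, -223.8, 124.5]
wrist_force: [0.5, 4.8, 4.6]
grasp_force: 51.3
t 32.1 p [ 452.8 -223.8  124.5] F [0.5 4.8 4.6] T [ 0.74  0.12 -0.01] w 12.9 g 51.3 q [ 0.43  0.67 -0.1   2.01  0.13  0.47 -0.89]
[[0.903, 0.429, 0.001], [0.429, -0.903, 0.001], [0.002, -0.0, -1.0]]
```

```bash
python3 -m creep '[[[0.1,-0.2,0],0.1,0],[[0,0,0],0.1,0],[[0,0,0],0.1,0],[[0,0,0],0.04,0],[[0,0,0],0,0]]'|grep -E "time|pos|wrist|for"; python3 -c "
from h import *
s,Rm=st()
print('turn',-np.arctan2(Rm[1,1],Rm[0,1])-.0386)"
```

```text
time_s: 32.72
position: [452.3, -222.7, 124.3]
wrist_force: [-0.9, 1.8, 5.1]
grasp_force: 51.3
t 32.73 p [ 452.3 -222.7  124.3] F [-0.9  1.8  5.1] T [ 0.2   0.18 -0.04] w 12.6 g 51.3 q [ 0.37  0.67 -0.01  2.02  0.01  0.45 -1.11]
[[0.995, 0.103, 0.001], [0.103, -0.995, -0.0], [0.001, 0.0, -1.0]]
turn 1.4290524897487833
```

```bash
python3 -m creep '[[[0,0,-0.15],0,0],[[0.23,0.03,-0.41],0,0],[[0.23,0.03,-0.41],0,0],[[0.23,0.03,-0.41],0,0],[[0.23,0.03,-0.41],0,0],[[0,0,0],0,0]]' 30; python3 -c "
from h import *
st()"
```

```text
time_s: 33.48
position: [462.0, -222.8, 142.5]
orientation: [3.137, 0.161, 0.002]
wrist_force: [4.6, 1.7, -8.3]
grip_width: 12.8
grasp_force: 49.1
t 33.48 p [ 462.  -222.8  142.5] F [ 4.6  1.7 -8.3] T [ 0.45 -0.27  0.06] w 12.8 g 49.1 q [ 0.36  0.65 -0.01  1.98  0.01  0.52 -1.11]
[[0.995, 0.102, 0.001], [0.102, -0.995, -0.0], [0.001, 0.0, -1.0]]
```

```bash
python3 -m creep '[[[0.28,0.04,-0.37],0,0],[[0.28,0.04,-0.37],0,0],[[0.28,0.04,-0.37],0,0],[[0.28,0.04,-0.37],0,0],[[0.34,0.04,-0.32],0,0],[[0.34,0.04,-0.32],0,0],[[0,0,0],0,0]]' 30; python3 -c "
from h import *
st(); p=manip.snapshot('side')
print([(np.round(d['centre'],1),d['p']) for d in manip.mark_of(p,'t_bar')[:1]])
cv2.imwrite('pics/s7.png',cv2.resize(p['img'][60:260,230:430,::-1],(600,600)))"
```

```text
time_s: 34.35
position: [479.2, -223.5, 163.6]
orientation: [3.138, 0.16, -0.001]
wrist_force: [2.6, 2.7, -8.2]
grip_width: 12.4
grasp_force: 49.0
t 34.35 p [ 479.2 -223.5  163.6] F [ 2.6  2.7 -8.2] T [ 0.63 -0.01 -0.02] w 12.4 g 49.0 q [ 0.35  0.63 -0.    1.91  0.    0.6  -1.12]
[[0.995, 0.101, -0.0], [0.101, -0.995, -0.0], [-0.0, -0.0, -1.0]]
[(array([ 485.3, -224.6,  200.5]), 0.61)]
```

View pics/s7.png

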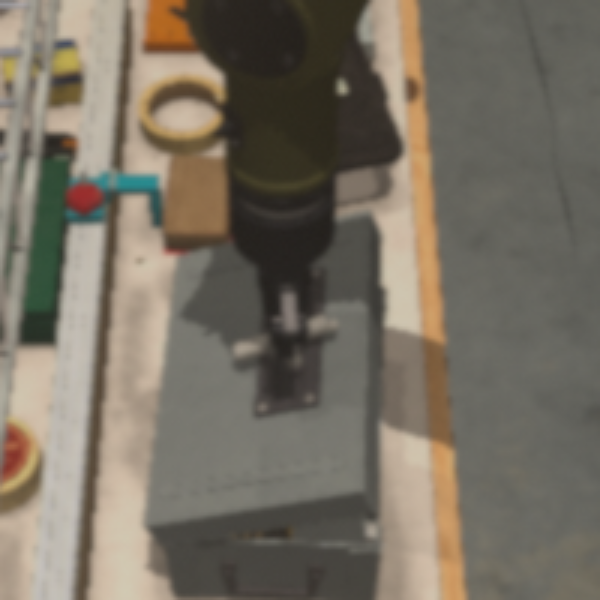

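The lid is lifting: the front gap shows at (270,535) and the handle is turned across and held in the fingers. I continue past the balance point.

```bash
python3 -m creep '[[[0.4,0.05,-0.33],0,0],[[0.44,0.06,-0.31],0,0],[[0.47,0.07,-0.3],0,0],[[0.47,0.07,-0.3],0,0],[[0.48,0.07,-0.3],0,0],[[0.5,0.07,-0.28],0,0],[[0.5,0.07,-0.28],0,0],[[0,0,0],0,0]]'; python3 -c "
from h import *
st(); p=manip.snapshot('side')
print([(np.round(d['centre'],1),d['p']) for d in manip.mark_of(p,'t_bar')[:1]])"
```

```text
time_s: 35.45
position: [512.3, -224.7, 185.1]
orientation: [3.137, 0.159, 0.0]
wrist_force: [-3.9, 2.6, 1.8]
grip_width: 12.9
grasp_force: 52.9
t 35.45 p [ 512.3 -224.7  185.1] F [-3.9  2.6  1.8] T [ 0.92  1.29 -0.19] w 12.9 g 52.9 q [ 0.33  0.63  0.    1.8  -0.    0.71 -1.14]
[[0.995, 0.101, 0.0], [0.101, -0.995, -0.0], [0.0, 0.0, -1.0]]
[(array([ 516.6, -228.9,  222.2]), 0.48)]
```

```bash
python3 -m creep '[[[0,0,0],0,1],[[0,0,-0.2],0,1],[[0,0,-1.5],0,1],[[0,0,-3.5],0,1],[[0,0,-4.5],0,1],[[0,0,-4.5],0,1],[[-2,0,-2],0,1],[[-5,0,0],0,1],[[-5,0,0],0,1],[[-5,0,0],0,1]]'; python3 -c "
from h import *
st(); p=manip.snapshot('side')
print([(np.round(d['centre'],1),d['p']) for d in manip.mark_of(p,'t_bar')[:1]])"
```

```text
time_s: 36.8
position: [342.2, -242.7, 347.7]
orientation: [3.135, 0.16, 0.004]
wrist_force: [-0.3, -0.8, -0.3]
grip_width: 85.2
grasp_force: 0.0
t 36.8 p [ 342.2 -242.7  347.7] F [-0.3 -0.8 -0.3] T [ 0.02 -0.02  0.03] w 85.2 g 0.0 q [ 0.48  0.23  0.03  1.93 -0.01  0.97 -0.95]
[[0.995, 0.102, 0.003], [0.102, -0.995, -0.002], [0.003, 0.002, -1.0]]
[(array([ 556.1, -229.4,  233.6]), 0.64)]
```

Released cleanly; now wait for the lid to swing open.

```bash
python3 -m creep '[[[0,0,0],0,1],[[0,0,0],0,1],[[0,0,0],0,1],[[0,0,0],0,1],[[0,0,0],0,1],[[0,0,0],0,1],[[0,0,0],0,1],[[0,0,0],0,1],[[0,0,0],0,1],[[0,0,0],0,1]]' >/dev/null;python3 -m creep '[[[0,0,0],0,1],[[0,0,0],0,1],[[0,0,0],0,1],[[0,0,0],0,1],[[0,0,0],0,1],[[0,0,0],0,1],[[0,0,0],0,1],[[0,0,0],0,1],[[0,0,0],0,1],[[0,0,0],0,1]]' >/dev/null; python3 -m creep '[[[0,0,0],0,1],[[0,0,0],0,1],[[0,0,0],0,1],[[0,0,0],0,1],[[0,0,0],0,1],[[0,0,0],0,1],[[0,0,0],0,1],[[0,0,0],0,1],[[0,0,0],0,1],[[0,0,0],0,1]]'; python3 -c "
from h import *
p=manip.snapshot('side')
print([(np.round(d['centre'],1),d['p']) for d in manip.mark_of(p,'t_bar')[:1]])
cv2.imwrite('pics/s8.png',cv2.resize(p['img'][60:360,210:450,::-1],(480,600)))
for n in ('tape_measure','block_oak'): print(n,[np.round(d['centre'],1).tolist() for d in manip.find_in(p,n)[:1]])"
```

```text
time_s: 40.65
position: [343.2, -242.0, 346.4]
orientation: [3.137, 0.16, -0.0]
wrist_force: [-0.0, -0.7, 0.7]
grip_width: 85.3
grasp_force: 0.0
[(array([ 589.7, -231.9,  233. ]), 0.62)]
tape_measure []
block_oak [[504.9, -6.0, 38.3]]
```

View pics/s8.png

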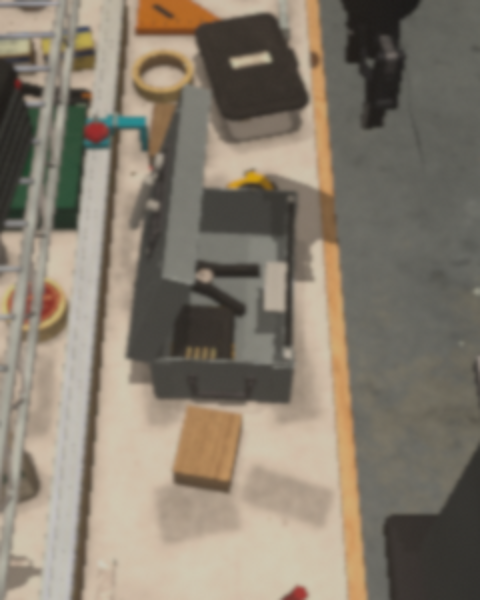

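The lid stands fully open, with its edge at (185,150–280) and t_bar measured at x 590, z 233, against (588, 230) expected at 1.25 rad. The oak block and the tape look untouched, and the arm is clear.

```bash
python3 -c "
from plant import manip
print(manip.finish_job())"
```

```text
the job is handed in; nothing more can be done
None
```

The chest lid stands fully open with the handle turned about 1.43 rad, and the job was handed in after about 41 s with the arm clear; the button went about 0.3 mm past the pop, and of the neighbouring things only the oak block's position was re-measured (unmoved).

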